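Right a centrifuge adapter, feel for its cushion, hold it bore up

TASK

The blue centrifuge adapter has been knocked over on the bench: stand it up with its deep bore at the top (both ends look much alike, but the foot has only a shallow recess), then reach down into the bore with the fingertips and press until you feel the springy rubber cushion at the bottom give. Then pick the adapter up and finish while still holding it, bore up and level, at least 10 cm clear of the bench, for me to take. Do not drop it, and leave the bottle, tube rack, steel bucket and marker pen undisturbed.

Things in the scene. Friction and masses are not known exactly. Their poses are not given: they have to be found in the camera images.
- adapter: Blue plastic cup that lines a centrifuge bucket: octagonal prism, 56 mm across flats, 62 mm long, 0.15 to 0.25 kg, lying on a flat at the start. Origin: centre of the foot end face. +z runs along its axis from foot to bored end (up when it stands bore up); +x, +y are normal to outer flats (a flat every 45 degrees). Foot end: recess 44 mm in diameter, only 8 mm deep, hard dark floor.
- adapter_center (a point): Middle of the adapter: on its axis, 31 mm from either end; axes as the adapter's.
- bore_mouth (a point): Centre of the bored end face, on the axis in the plane of the rim, 62 mm from the foot face; axes as the adapter's. The round blind bore is 44 mm in diameter, the wall about it 6 mm, and it is 32 mm deep from the rim to a dark rubber cushion.
- cushion (a joint): Round dark rubber cushion, 42 mm in diameter, that forms the floor of the bore, 32 mm below the rim. Value: how far it is pressed in towards the foot, 0 at rest to 0.004 m; springy, 1.5 N per mm, so pressing it 2 mm takes about 3 N.
- reagent_bottle: Bystander: upright amber bottle with blue screw cap, 68 mm in diameter, 135 mm high; origin at the centre of its underside, +z up.
- bucket: Bystander: empty round steel centrifuge bucket standing open, 78 mm in diameter at the rim, 86 mm high, with two side trunnions 90 mm apart over their ends along its y; origin at the centre of its underside, +z up.
- tube_rack: Bystander: white rack 70 x 200 mm (x, y), 56 mm high, with capped tubes up to 102 mm high; origin at the centre of its underside, +z up.
- marker: Bystander: black marker pen lying on the bench, 135 mm long along its x, 13 mm thick; origin on the underside near mid-length.
Mind the look-alikes: they are no part of the job. What is meant by the adapter is not orange, purple or turquoise, and is the smaller of those in its own colour.

How it is judged (in metres and radians):
On the way, in this order (a step that is already met when the one before it is completed fails the run):
1. the adapter stands on its foot on the bench, bore up (angle between adapter's own z axis and vertical below 0.1 rad and height (world z) of adapter below 0.006 m and linear speed of adapter below 0.05 m/s), for 0.3 s.
2. the fingertips, down in the bore of the standing adapter, press the cushion in by more than 1 mm (value of joint cushion above 0.001 m and contact force between the fingers and adapter above 0.5 N and angle between adapter's own z axis and vertical below 0.2 rad), for 0.05 s.
At the end, for the whole second after the job is handed in: The adapter is held still in the fingers and touches nothing else, its bore up within 10 degrees, its foot at least 95 mm above the bench; the bystanders are within 15 mm of where they were (angle between adapter's own z axis and vertical below 0.17 rad and height (world z) of adapter above 0.095 m and contact force between the fingers and adapter above 2 N and contact force between adapter and reagent_bottle below 0.05 N and contact force between adapter and bucket below 0.05 N and contact force between adapter and tube_rack below 0.05 N and contact force between adapter and marker below 0.05 N and linear speed of adapter below 0.02 m/s and angular speed of adapter below 0.2 rad/s and distance of each of reagent_bottle, bucket, tube_rack, marker from where it was at the start of the episode below 0.015 m); the arm keeps its last pose, push and grip.
It fails at once if the adapter is let go in the air, its middle more than 80 mm up (height (world z) of adapter_center above 0.08 m and contact force between the fingers and adapter below 0.02 N).
It fails at once if a bystander is moved more than 15 mm or tipped (distance of any of reagent_bottle, bucket, tube_rack, marker from where it was at the start of the episode above 0.015 m or angle between any of reagent_bottle, bucket, tube_rack's own z axis and vertical above 0.3 rad).
It also fails if it takes over 67 s, if anything falls off the work surface, if the arm or the gripper's body presses on something with over 40 N, if the wrist force passes 120 N, or if a joint passes its speed limit or range.

ROBOT

A 6-joint arm with a two-finger parallel gripper is mounted at the origin on the work surface. World frame = base frame: x ahead of the robot, y to its left, z up, the work surface at z = 0. Lengths are in m, angles in degrees, forces in N, time in s.
With the tool pointing down it reaches from about 0.35 to 1 m from the base axis. Payload 7.1 kg.
Tool frame: the origin (TCP) lies midway between the tips of the shut fingers; the grasp point (between the pads) lies 19 mm behind it (manip.tcp_to_grasp is the distance from the TCP to the grasp point, in m); z points along the fingers, x is the direction in which the jaws open and shut, and the axes are right-handed (so a half turn about z gives the same grasp; the last joint's range is limited). The gripper opens to 85 mm and grips with 20 to 120 N. Pads are 22 mm wide; open, the fingers measure 114 mm over their backs; the gripper's body (76 mm by 85 mm) begins 54 mm behind the grasp point. The pads swing forward as they close: fully open they stand 13 mm farther back than shut.
Start: joints at [-1.089, 24.242, 93.386, -0, 62.372, -1.089], TCP at [0.625, 0, 0.231] pointing down, gripper open.
Joint ranges: [-172.04, 172.04], [-51.8, 120.97], [4.93, 147.93], [-75.15, 255.16], [6.16, 154.13], [-145.62, 145.62]. Speed limits (degrees/s): [136.94, 136.94, 172.46, 180, 180, 180].

INTERFACE

Orientations are given as [roll, pitch, yaw] about the fixed x, y, z axes, in that order (R = Rz(yaw) Ry(pitch) Rx(roll)).
In Python, from rig import manip gives the robot as it stands. The module is installed in compiled form; this text tells all that it offers.
- The arm moves only by the tool apply_moves, never from a script. Its argument "increments" is a list of rows, each a list of 7 numbers: the finger opening in cm, from 0 to 8.54, then the shift along the world's x, y, z in cm, then the turn, a rotation vector about the world's x, y, z in degrees. A call has 1 to 10 rows; each row is the pose to reach, as a shift and turn from the pose commanded when the call began; what a row does not reach only later rows make up. A row lasts 1/12 s, in which the tool goes at most 41.7 mm and 7.16 degrees, less where a joint would pass 70% of its speed; a pose out of reach is approached as far as the arm can. A call with a gripper value outside its range is refused whole. The fingers move at their own pace and stop on an object; "grip_force" is the grip in N (left out, the last holds). Time passes only in rows, so rows that repeat a pose let the fingers close. It gives the time, the measured TCP pose, the force and the opening at its end, in the units of the state.
- manip.state(): the state, without advancing time (a new reading comes with each control period).
- manip.capture(name): name is "scene" or "side" or "wrist"; returns the picture (480x640x3 uint8, blue, green, red); there is no depth.
- manip.camera_info(name): a dict with "fov_y" (degrees; the focal length in pixels is half the picture's height over the tangent of half this angle, whatever the lens; pixels are square), "cx", "cy" (the principal point, pixels), "rvec" (rotation vector, rad) and "tvec" (3), from world to camera coordinates, as OpenCV has them. Camera axes: x right, y down, z forward; pixel columns grow to the right and rows downward; lengths in m; the calibration is good to about 2 mm. A picture is of the moment at which its call begins: read the wrist's pose just before it. camera_info takes no time and is no camera call; for the wrist camera it gives the pose at the moment of the call.
- manip.finish_job(): hands the job in, once; it reports no verdict.
The state is a dict: "time": time; "q": joint angles; "qvel": joint speeds; "joint_efforts": joint torques, N m; "tcp_pos": TCP position; "ee_rot": TCP orientation; "wrist_force": force on the tool from outside, world axes, zero at the start; "wrist_torque": the same for the moment, N m; "opening": finger opening in m.
Only numpy, scipy, OpenCV 4.12 (cv2) and the standard library are available. Lean on these libraries where they do the work, as an engineer would, in place of code of your own. Each camera call takes 0.05 s, during which the arm holds its last target. There are 200 camera calls.

## Working session

There is one attempt and no reset: what is moved stays moved. The work goes in short steps, Python scripts to look and compute and a tool call to move; the robot and the scene stay as the last step left them, time stands still between calls to the robot, and variables do not carry over. Pictures are saved under pics/ and viewed, on a budget of 10 in all, crops included, one or two more only if the job needs it, and the job is handed in when it is done.

Besides the shell and the picture viewer there is one more tool, called after ">>>" by a JSON object that holds its "name" and its "arguments", one argument or row to a line. apply_moves: Moves the arm, as the interface text tells. Its arguments: {"type":"object","properties":{"increments":{"type":"array","items":{"type":"array","items":{"type":"number"}}},"grip_force":{"type":"number"}},"required":["increments"]}

```bash
mkdir -p pics; cat > h.py <<'E'
import numpy as np, cv2, json
from rig import manip
def cap(name,fn):
    ci=manip.camera_info(name); im=manip.capture(name); cv2.imwrite(f'pics/{fn}.png',im)
    json.dump({k:(np.array(v).tolist()) for k,v in ci.items()},open(f'pics/{fn}.json','w')); return im
def cam(fn):
    c=json.load(open(f'pics/{fn}.json')); f=240/np.tan(np.radians(c['fov_y'])/2)
    R=cv2.Rodrigues(np.array(c['rvec']).reshape(3))[0]; return f,c['cx'],c['cy'],R,np.array(c['tvec']).reshape(3)
def px2w(fn,u,v,z):
    f,cx,cy,R,t=cam(fn); d=R.T@np.array([(u-cx)/f,(v-cy)/f,1]); o=-R.T@t
    return o+d*(z-o[2])/d[2]
def w2px(fn,p):
    f,cx,cy,R,t=cam(fn); q=R@np.array(p)+t; return q[0]/q[2]*f+cx,q[1]/q[2]*f+cy
def crop(fn,x0,y0,x1,y1,s):
    im=cv2.imread(f'pics/{fn}.png')[y0:y1,x0:x1]; cv2.imwrite(f'pics/{fn}_c.png',cv2.resize(im,None,fx=s,fy=s,interpolation=cv2.INTER_CUBIC))
E
python3 - <<'E'
from h import *
for n in ['scene','side','wrist']:
    cap(n,n+'0'); print(n,manip.camera_info(n))
a=cv2.imread('pics/scene0.png');b=cv2.imread('pics/side0.png')
cv2.imwrite('pics/both.png',cv2.resize(np.vstack([a,b]),None,fx=.62,fy=.62,interpolation=cv2.INTER_AREA))
print(manip.state())
E
```

```text
scene {'fov_y': 42.91676597829667, 'cx': 318.9414926634744, 'cy': 246.86338521168568, 'rvec': array([ 1.97002036,  1.60944899, -0.57187171]), 'tvec': array([-0.12732301, -0.38638037,  1.5958781 ])}
side {'fov_y': 54.66032868413071, 'cx': 319.2301561424427, 'cy': 233.0193311717181, 'rvec': array([ 2.38319346, -0.29039077,  0.1146828 ]), 'tvec': array([-0.55288155,  0.14085404,  0.84007656])}
wrist {'fov_y': 59.78178566386398, 'cx': 318.9339839495807, 'cy': 228.3463022061275, 'rvec': array([-2.82842284e+00,  4.81997493e-05,  1.25885166e-03]), 'tvec': array([-0.62458319, -0.04022607,  0.37946885])}
{'time': 0.15, 'q': array([-1.08889807e+00,  2.42755034e+01,  9.34206579e+01,  3.05047368e-03,
        6.23714606e+01, -1.08822350e+00]), 'qvel': array([ 0.01479155, -0.12281687, -0.17684668,  0.01335033,  0.02408969,
       -0.05698162]), 'joint_efforts': array([-4.44887983e-04, -5.57771087e+01, -2.82016718e+01, -7.78417484e-05,
        4.77195630e-03,  2.40273175e-05]), 'tcp_pos': array([6.24584497e-01, 4.47819877e-05, 2.30716858e-01]), 'ee_rot': array([-1.79996015e+02,  6.75583880e-02, -2.08843810e-03]), 'wrist_force': array([-0.70095311, -0.09923023, -0.02037149]), 'wrist_torque': array([ 0.01352363,  0.01090694, -0.02153008]), 'opening': 0.08594828638693972}
```

View pics/scene0.png

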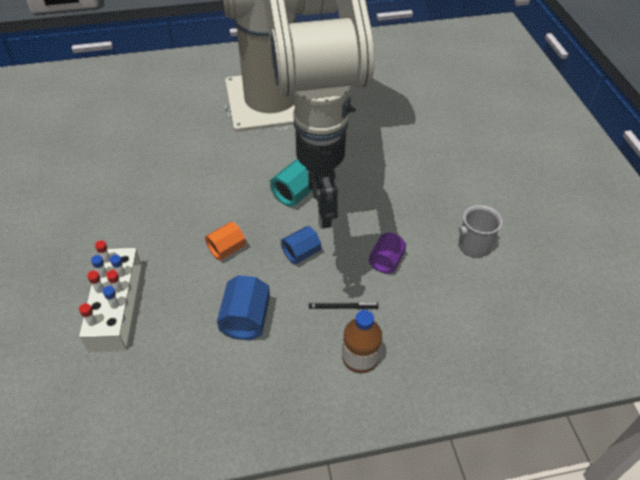

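View pics/side0.png

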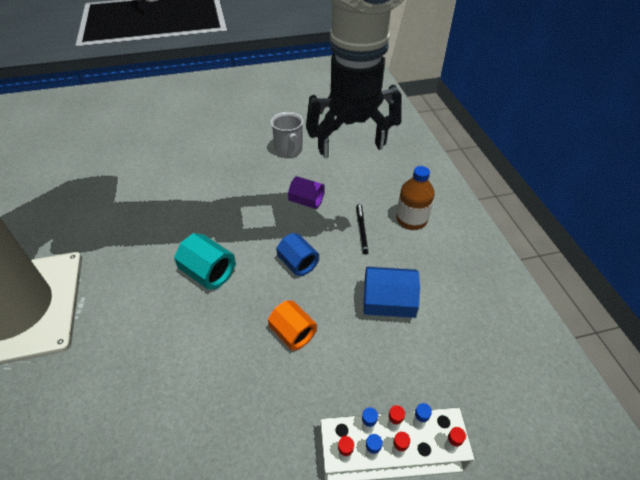

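The blue pieces are at scene (301,245) and (244,307), which are side (298,254) and (392,292). The smaller one, at (301,245), fits the description. The orange, purple and turquoise pieces are ruled out by colour. Next I'll view an enlarged crop to confirm it and see which end is facing.

```bash
python3 - <<'E'
from h import *
crop('side0',258,214,338,294,7);crop('scene0',261,205,341,285,7)
a=cv2.imread('pics/side0_c.png');b=cv2.imread('pics/scene0_c.png')
w=cv2.imread('pics/wrist0.png'); 
cv2.imwrite('pics/c1.png',np.hstack([cv2.resize(a,(400,400)),cv2.resize(b,(400,400))]))
print(px2w('side0',298,254,.028),px2w('scene0',301,245,.028),px2w('scene0',244,307,.05))
print('marker',px2w('scene0',311,305,.006),px2w('scene0',377,305,.006),'bottle',px2w('scene0',361,362,0),'purple',px2w('scene0',388,255,.028),'or',px2w('scene0',226,242,.028),'turq',px2w('scene0',292,184,.035),px2w('side0',205,262,.035))
print(w2px('wrist0',px2w('side0',298,254,.028)))
E
```

```text
[ 0.52364238 -0.01521907  0.028     ] [ 0.52639026 -0.015823    0.028     ] [ 0.6693218  -0.14848987  0.05      ]
marker [ 0.66002674 -0.02148833  0.006     ] [0.68519243 0.10336536 0.006     ] bottle [ 7.95750108e-01  4.40576226e-02 -1.11022302e-16] purple [0.58656061 0.15106436 0.028     ] or [ 0.48839694 -0.16467426  0.028     ] turq [ 0.35629224 -0.00419114  0.035     ] [0.34887447 0.00167103 0.035     ]
(np.float64(200.98668014196204), np.float64(208.41662712295604))
```

View pics/c1.png

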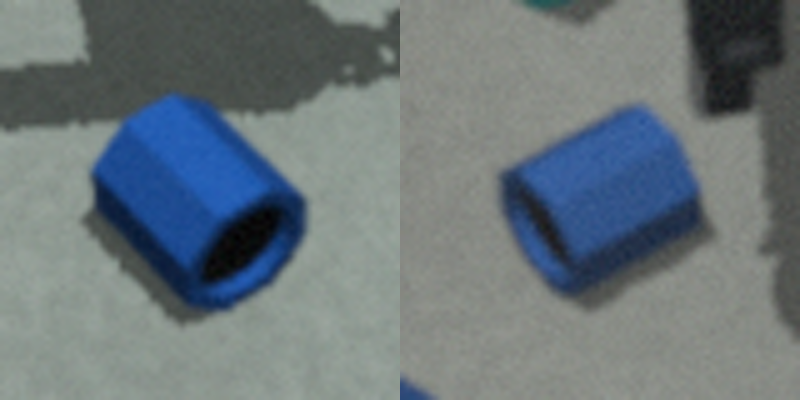

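The crop confirms it: the small blue octagon, with one end open towards side (310,263). I'll fit its pose to the masks in both views. The dark region can then be compared with renderings of an 8 mm and a 32 mm recess.

```bash
cat > fit.py <<'E'
from h import *
from scipy.optimize import minimize
def verts(x,y,yaw,z=.028):  # axis direction yaw, lying on a flat
    a=np.array([np.cos(yaw),np.sin(yaw),0]);b=np.array([-a[1],a[0],0]);r=.028/np.cos(np.pi/8)
    return np.array([[x,y,z]+s*.031*a+r*np.cos(t)*b+r*np.sin(t)*np.array([0,0,1]) for s in(-1,1) for t in np.pi/8+np.arange(8)*np.pi/4])
def blue(fn,box):
    h=cv2.cvtColor(cv2.imread(f'pics/{fn}.png'),cv2.COLOR_BGR2HSV);m=((h[...,0]>100)&(h[...,0]<125)&(h[...,1]>120))|(h[...,2]<45)
    M=np.zeros(m.shape,np.uint8);x0,y0,x1,y1=box;M[y0:y1,x0:x1]=m[y0:y1,x0:x1]
    n,l,s,_=cv2.connectedComponentsWithStats(M);return (l==1+np.argmax(s[1:,4])).astype(np.uint8)
def fit(views,x0):
    Ms=[(fn,cv2.resize(blue(fn,b),None,fx=4,fy=4,interpolation=cv2.INTER_NEAREST)) for fn,b in views]
    def cost(p):
        c=0
        for fn,M in Ms:
            P=np.array([w2px(fn,v) for v in verts(p[0],p[1],p[2])]);H=cv2.convexHull(((P+.5)*4*16).astype(np.int32))
            r=np.zeros_like(M);cv2.fillConvexPoly(r,H,1,shift=4);c+=(r!=M).sum()/M.sum()
        return c
    best=min((minimize(cost,[x0[0],x0[1],y],method='Nelder-Mead',options=dict(initial_simplex=np.array([[x0[0],x0[1],y],[x0[0]+.006,x0[1],y],[x0[0],x0[1]+.006,y],[x0[0],x0[1],y+.2]]))) for y in x0[2]),key=lambda r:r.fun)
    return best
def dark(fn,p,sgn,depth,rf):
    f,cx,cy,R,t=cam(fn);o=-R.T@t;a=sgn*np.array([np.cos(p[2]),np.sin(p[2]),0]);c=np.array([p[0],p[1],.028]);e=c+.031*a
    hole=np.zeros((480,640),bool);dk=hole.copy()
    uc,vc=w2px(fn,e)
    for v in range(int(vc)-45,int(vc)+45):
        for u in range(int(uc)-45,int(uc)+45):
            if not(0<=u<640 and 0<=v<480):continue
            d=R.T@np.array([(u-cx)/f,(v-cy)/f,1])
            if d@a>=0: continue
            h=o+d*((e-o)@a)/(d@a)
            if np.linalg.norm(h-e)<.022:
                hole[v,u]=1;e2=e-depth*a;h=o+d*((e2-o)@a)/(d@a);dk[v,u]=np.linalg.norm(h-e2)<rf
    return hole,dk
E
python3 - <<'E'
from fit import *
r=fit([('side0',(258,214,338,294)),('scene0',(275,220,330,270))],(.525,-.0155,np.radians([-90,-60,-30,0,30,60])));print(r.x,np.degrees(r.x[2]),r.fun)
p=r.x
for fn in('side0','scene0'):
  g=cv2.imread(f'pics/{fn}.png').max(2)
  for s in(1,-1):
    hole,d8=dark(fn,p,s,.008,.022);_,d32=dark(fn,p,s,.032,.021)
    if hole.sum(): print(fn,s,'hole',hole.sum(),'d8',d8.sum(),'d32',d32.sum(),'obs dark',(hole&(g<60)).sum(),(hole&d8&(g<60)).sum(),(hole&d32&(g<60)).sum())
w=cv2.imread('pics/wrist0.png')
a=cv2.imread('pics/side0.png');
E
```

```text
[ 0.52197507 -0.01512215  1.94449485] 111.41134792883697 0.28454550834418274
side0 -1 hole 227 d8 144 d32 0 obs dark 134 129 0
scene0 -1 hole 113 d8 36 d32 0 obs dark 34 25 0
```

View pics/wrist0.png

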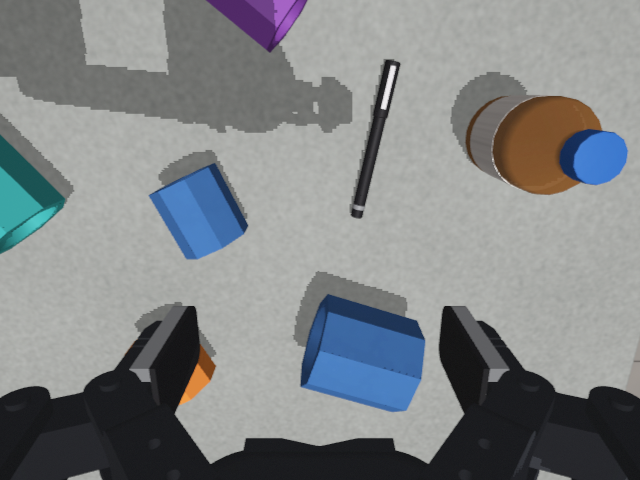

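In the wrist view the small blue adapter is at (198,212) and neither end face shows. The observed dark area (134 px) fits the 8 mm recess (144 px), not 32 mm (0 px), so the end facing the side camera is the foot. I'll refit the pose including this view.

```bash
python3 - <<'E'
from fit import *
Y=np.radians([90,105,120,135])
def bb(fn,b):
    m=blue(fn,b);ys,xs=np.nonzero(m);print(fn,m.sum(),xs.min(),xs.max(),ys.min(),ys.max())
V=[('wrist0',(140,155,260,270)),('side0',(270,230,325,280)),('scene0',(275,222,325,268))]
for v in V: bb(*v)
for vs in [V[:1],V[1:2],V[2:],V]:
    r=fit(vs,(.525,-.0155,Y));p=r.x;print(p,np.degrees(p[2]),r.fun)
for fn in('side0','scene0'):
  g=cv2.imread(f'pics/{fn}.png').max(2)
  for s in(1,-1):
    hole,d8=dark(fn,p,s,.008,.022);_,d32=dark(fn,p,s,.032,.021)
    if hole.sum(): print(fn,s,hole.sum(),d8.sum(),d32.sum(),(hole&(g<60)).sum(),(d8&(g<60)).sum())
E
```

```text
wrist0 5572 149 247 164 258
side0 1190 277 318 233 275
scene0 852 282 319 227 262
[ 0.5227137  -0.01713192  2.01620856] 115.52024115828954 0.03471599066762383
[ 0.52207618 -0.0139843   1.98331782] 113.6357407545352 0.04627100840336135
[ 0.52360858 -0.01631508  1.80148825] 103.21767384751726 0.20004401408450703
[ 0.52244506 -0.01636218  1.98637322] 113.81080198783347 0.3589713848417136
side0 -1 215 132 0 121 117
scene0 -1 123 45 0 34 32
```

```bash
python3 - <<'E'
from h import *
from scipy.spatial.transform import Rotation as R
t=np.radians
b=np.array([np.cos(t(115)),np.sin(t(115)),0]);u=np.cross(b,[0,0,1])
Q=R.from_rotvec(t(-25)*u)*R.from_rotvec([0,0,t(25)])
z=(Q*R.from_rotvec([np.pi,0,0])).apply([0,0,1])
g=np.array([.5225,-.0165,.028])+.012*b
print('rot',np.degrees(Q.as_rotvec()),'z',z,'tcp',g+.019*z,'appr',g-.081*z,'shift',(g-.081*z-manip.state()['tcp_pos'])*100,'down',z*10)
E
```

```text
rot [-24.59958762  -5.45359728  24.59958762] z [ 0.1786062  -0.38302222 -0.90630779] tcp [ 0.5208221  -0.01290173  0.01078015] appr [0.50296148 0.02540049 0.10141093] shift [-12.16230176   2.53557114 -12.93059272] down [ 1.78606195 -3.83022222 -9.06307787]
```

>>> {"name": "apply_moves", "arguments": {
  "increments": [
    [8.5,-3,0.6,-3,-6.1,-1.4,6.1],
    [8.5,-6,1.2,-6,-12.3,-2.7,12.3],
    [8.5,-9,1.8,-9,-18.4,-4.1,18.4],
    [8.5,-12.2,2.5,-12.9,-24.6,-5.45,24.6],
    [8.5,-12.2,2.5,-12.9,-24.6,-5.45,24.6],
    [8.5,-12.2,2.5,-12.9,-24.6,-5.45,24.6],
    [8.5,-12.2,2.5,-12.9,-24.6,-5.45,24.6],
    [8.5,-12.2,2.5,-12.9,-24.6,-5.45,24.6]
  ],
  "grip_force": 40
}}

```text
time: 0.82
tcp_pos: [0.5046, 0.0255, 0.103]
ee_rot: [155.1, -0.1, 24.9]
wrist_force: [1.3, -0.0, -0.7]
opening: 0.0851
```

```bash
python3 - <<'E'
from fit import *
s=manip.state();print(s['tcp_pos'],s['q'],s['time'])
cap('wrist','w1')
r=fit([('w1',(0,0,640,300))],(.5225,-.0165,np.radians([110,118])));print(r.x,np.degrees(r.x[2]),r.fun)
E
```

```text
[0.5046031  0.02554959 0.1030135 ] [ 15.85484482  26.68519154 117.7570258  -41.39857953  38.96844722
  24.46201995] 0.8167
[ 0.52271143 -0.0173618   1.99872193] 114.518331272838 0.15972160107334527
```

View pics/w1.png

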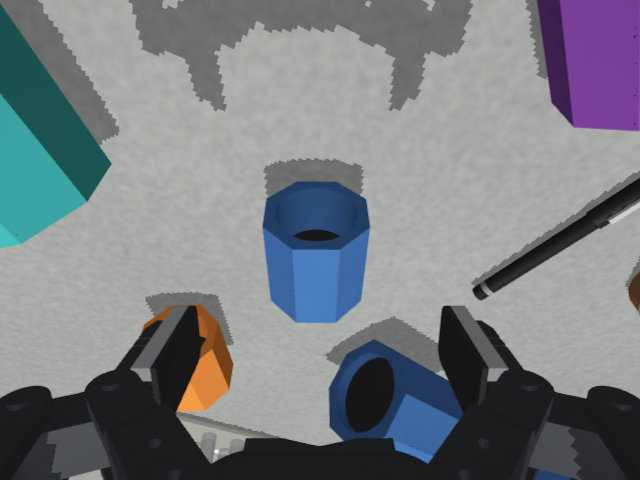

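The wrist view shows the adapter centred at (316,250). Its deep bore, with blue wall and the dark cushion far inside, is at (316,215), which confirms the +b end is the bore. Next I go down and grip.

>>> {"name": "apply_moves", "arguments": {
  "increments": [
    [8.5,0.6,-1.3,-3,0,0,0],
    [8.5,1.2,-2.6,-6,0,0,0],
    [8.5,1.8,-3.9,-9.1,0,0,0],
    [8.5,1.8,-3.9,-9.1,0,0,0],
    [5,1.8,-3.9,-9.1,0,0,0],
    [5,1.8,-3.9,-9.1,0,0,0],
    [5,1.8,-3.9,-9.1,0,0,0],
    [5,1.8,-3.9,-9.1,0,0,0],
    [5,1.8,-3.9,-9.1,0,0,0],
    [5,1.8,-3.9,-9.1,0,0,0]
  ],
  "grip_force": 50
}}

```text
time: 1.7
tcp_pos: [0.5223, -0.0135, 0.0134]
ee_rot: [154.9, -0.2, 25.0]
wrist_force: [-0.9, 0.2, 9.4]
opening: 0.0555
```

>>> {"name": "apply_moves", "arguments": {
  "increments": [
    [5,0,0,0,0,0,0],
    [5,0,0,0,0,0,0],
    [5,0,0,0,0,0,0],
    [5,0,0,0,0,0,0]
  ]
}}

```text
time: 2.03
tcp_pos: [0.5224, -0.0135, 0.0134]
ee_rot: [154.9, -0.2, 25.0]
wrist_force: [-0.1, 0.6, 9.7]
opening: 0.0553
```

>>> {"name": "apply_moves", "arguments": {
  "increments": [
    [5,0,0,3,0,0,0],
    [5,0,0,6,0,0,0],
    [5,0,0,9,0,0,0],
    [5,0,0,12,0,0,0],
    [5,0,0,13,0,0,-6.5],
    [5,0,0,14,0,0,-13],
    [5,0,0,14,0,0,-19.5],
    [5,0,0,14,0,0,-26],
    [5,0,0,14,0,0,-32.5],
    [5,0,0,14,0,0,-39]
  ]
}}

```text
time: 2.87
tcp_pos: [0.521, -0.0129, 0.1522]
ee_rot: [155.1, -0.1, -14.3]
wrist_force: [0.3, -0.1, -2.5]
opening: 0.0551
```

>>> {"name": "apply_moves", "arguments": {
  "increments": [
    [5,0,0,0,0,0,-6.5],
    [5,0,0,0,0,0,-13],
    [5,0,0,0,0,0,-19.5],
    [5,0,0,0,0,0,-26],
    [5,0,0,0,0,0,-32.5],
    [5,0,0,0,0,0,-39],
    [5,0,0,0,0,0,-45.5],
    [5,0,0,0,0,0,-52],
    [5,0,0,0,0,0,-58.5],
    [5,0,0,0,0,0,-65]
  ]
}}

```text
time: 3.7
tcp_pos: [0.5213, -0.0132, 0.152]
ee_rot: [155.1, 0.0, -79.3]
wrist_force: [0.5, -0.1, -2.7]
opening: 0.0551
```

>>> {"name": "apply_moves", "arguments": {
  "increments": [
    [5,0,0,0,0,0,-5],
    [5,0,0,0,0,0,-11],
    [5,0,0,0,0,0,-11],
    [5,0,0,0,0,0,-11],
    [5,0,0,0,0,0,-11]
  ]
}}

```text
time: 4.12
tcp_pos: [0.521, -0.0136, 0.1517]
ee_rot: [155.0, 0.0, -89.8]
wrist_force: [-0.2, -0.0, -1.7]
opening: 0.0551
```

```bash
python3 - <<'E'
from h import *
print(manip.state())
E
```

```text
{'time': 4.1167, 'q': array([-2.23217005, 33.52978178, 94.06224341, -1.01999028, 77.34707768,
       88.01956702]), 'qvel': array([0.49734934, 0.16009479, 0.06070776, 0.08987412, 0.0293179 ,
       0.53161697]), 'joint_efforts': array([-5.36309816e-01, -6.04451895e+01, -2.28376043e+01, -7.61632808e-02,
        2.03443944e+00,  8.95309931e-03]), 'tcp_pos': array([ 0.52095924, -0.01362916,  0.15168773]), 'ee_rot': array([ 1.55044270e+02,  2.72582313e-02, -8.98142561e+01]), 'wrist_force': array([-0.24745028, -0.04824462, -1.72712822]), 'wrist_torque': array([ 0.03084548, -0.37287304, -0.03344247]), 'opening': 0.055128178278546804}
```

>>> {"name": "apply_moves", "arguments": {
  "increments": [
    [5,1,0,0,0,-6,0],
    [5,2,-0.5,0,0,-12,0],
    [5,3,-1,0,0,-18,0],
    [5,4,-1.5,0,0,-24,0],
    [5,5,-2,0,0,-30,0],
    [5,6,-2.5,0,0,-36,0],
    [5,7,-3,0,0,-42,0],
    [5,7,-3.5,0,0,-48,0],
    [5,7,-4,0,0,-54,0],
    [5,7,-4,0,0,-60,0]
  ]
}}

```text
time: 4.95
tcp_pos: [0.5893, -0.0455, 0.1504]
ee_rot: [-150.8, 1.2, -88.9]
wrist_force: [-1.4, 1.2, -2.6]
opening: 0.0552
```

>>> {"name": "apply_moves", "arguments": {
  "increments": [
    [5,0,0,0,0,-6,0],
    [5,0,0,0,0,-12,0],
    [5,0,0,0,0,-18,0],
    [5,0,0,0,0,-24,0],
    [5,0,0,0,0,-30,0],
    [5,0,0,0,0,-30,0],
    [5,0,0,0,0,-30,0]
  ]
}}

```text
time: 5.53
tcp_pos: [0.5899, -0.0264, 0.1492]
ee_rot: [-142.3, 5.5, -85.4]
wrist_force: [0.7, 0.0, -2.0]
opening: 0.0548
```

```bash
python3 - <<'E'
from h import *
s=manip.state();print(s['q'],s['tcp_pos'],s['ee_rot'])
cap('side','s2');crop('s2',200,60,500,285,2.6)
E
```

```text
[-10.55444568  22.09176573 124.60443315 100.60042357  13.72616541
 -19.76006665] [ 0.58993108 -0.02640129  0.14917146] [-142.33814641    5.53855592  -85.42454305]
```

View pics/s2_c.png

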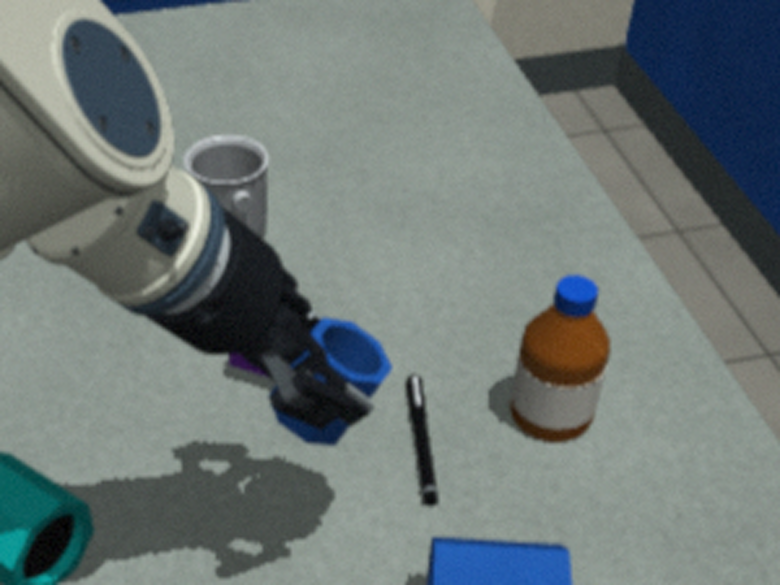

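The wrist view to this point is fine, but the picture shows the adapter held at (330,385), bore tilted up, with the arm stuck at the joint 5 limit (13.7°) and about 38° of tilt. Pointing the tool sideways (b towards +y) avoids that singularity, so I'll back off first.

>>> {"name": "apply_moves", "arguments": {
  "increments": [
    [5,0,0,0,0,6,0],
    [5,0,0,0,0,12,0],
    [5,0,0,0,0,18,0],
    [5,0,0,0,0,24,0],
    [5,0,0,0,0,30,0],
    [5,0,0,0,0,36,0],
    [5,0,0,0,0,36,0],
    [5,0,0,0,0,36,0]
  ]
}}

```text
time: 6.25
tcp_pos: [0.588, -0.0277, 0.1484]
ee_rot: [-167.1, 8.5, -87.5]
wrist_force: [0.1, 2.4, -3.0]
opening: 0.055
```

```bash
cat >> h.py <<'E'
from scipy.spatial.transform import Rotation as R
def tgt(beta,tau):
    b=np.array([np.cos(np.radians(beta)),np.sin(np.radians(beta)),0]);u=np.cross(b,[0,0,1])
    z=-np.cos(np.radians(tau))*np.array([0,0,1])+np.sin(np.radians(tau))*b
    return R.from_matrix(np.column_stack([u,np.cross(z,u),z]))
def cur(): return R.from_euler('xyz',manip.state()['ee_rot'],degrees=True)
def rv(T,S=None): return np.degrees((T*(S or cur()).inv()).as_rotvec()).round(1)
E
python3 - <<'E'
from h import *
s=manip.state();print(s['q'],s['tcp_pos'],s['ee_rot'],s['time'],s['opening'])
C=cur().as_matrix();print(C.round(3))
print('to b90 tau30',rv(tgt(90,30)),rv(tgt(90,65),tgt(90,30)))
print('bucket',px2w('scene0',478,250,0),px2w('side0',288,155,0),'purple',px2w('side0',307,192,.028))
E
```

```text
[ -9.32538059  23.8507613  109.42380435  18.02564508  36.97374778
  65.60374317] [ 0.5879641  -0.02772031  0.14840818] [-167.07097573    8.45384443  -87.49466858] 6.25 0.05501694548577834
[[ 0.043 -0.975  0.217]
 [-0.988 -0.01   0.153]
 [-0.147 -0.221 -0.964]]
to b90 tau30 [  7.2 -19.6  85.4] [35. -0. -0.]
bucket [0.58946351 0.34782458 0.        ] [0.57090721 0.32619706 0.        ] purple [0.57994391 0.15297543 0.028     ]
```

>>> {"name": "apply_moves", "arguments": {
  "increments": [
    [5,-1,1,0.5,0.5,-1.4,6.1],
    [5,-2,2,1,1.0,-2.8,12.2],
    [5,-3,3,1.5,1.5,-4.2,18.3],
    [5,-4,4,2,2.1,-5.6,24.4],
    [5,-5,5,2,2.6,-7,30.5],
    [5,-6,6,2,3.1,-8.4,36.6],
    [5,-7,7,2,3.6,-9.8,42.7],
    [5,-8,8,2,4.1,-11.2,48.8],
    [5,-9,9,2,4.6,-12.6,54.9],
    [5,-9,10,2,5.1,-14,61]
  ]
}}

```text
time: 7.08
tcp_pos: [0.4972, 0.0738, 0.1682]
ee_rot: [-153.0, 5.3, -24.0]
wrist_force: [-0.5, -0.1, -2.6]
opening: 0.0551
```

```bash
python3 - <<'E'
from h import *
s=manip.state();print(s['q'],s['tcp_pos'],s['ee_rot'],s['time'],s['opening'])
print('to b90 tau30',rv(tgt(90,30)))
E
```

```text
[ -8.9887266   20.0044934  116.76105856  38.44592895  47.79985023
 -11.23199788] [0.49721292 0.0737659  0.1682318 ] [-152.95738197    5.33384953  -23.9536008 ] 7.0833 0.05505885308026205
to b90 tau30 [ 1.8 -5.9 23.8]
```

>>> {"name": "apply_moves", "arguments": {
  "increments": [
    [5,-0.5,1,0,0.5,-1.5,6],
    [5,-1,2,0,0.9,-3,12],
    [5,-1.5,3,0,1.4,-4.4,18],
    [5,-2,4,0,1.8,-5.9,23.8],
    [5,-2,4,0,1.8,-5.9,23.8],
    [5,-2,4,0,1.8,-5.9,23.8],
    [5,-2,4,0,1.8,-5.9,23.8]
  ]
}}

```text
time: 7.67
tcp_pos: [0.48, 0.1131, 0.1686]
ee_rot: [-149.9, 0.0, -0.5]
wrist_force: [-0.1, 0.0, -1.5]
opening: 0.0553
```

>>> {"name": "apply_moves", "arguments": {
  "increments": [
    [5,0,0,0,6,0,0],
    [5,0,0,0,12,0,0],
    [5,0,0,0,18,0,0],
    [5,0,0,0,24,0,0],
    [5,0,0,0,30,0,0],
    [5,0,0,0,35,0,0],
    [5,0,0,0,35,0,0],
    [5,0,0,0,35,0,0],
    [5,0,0,0,35,0,0]
  ]
}}

```text
time: 8.42
tcp_pos: [0.4802, 0.1131, 0.1687]
ee_rot: [-114.9, 0.2, -0.4]
wrist_force: [0.3, -0.1, -1.4]
opening: 0.0552
```

```bash
python3 - <<'E'
from h import *
s=manip.state();print(s['q'],s['tcp_pos'],s['ee_rot'],s['time'],s['opening'])
print('to b90 tau65',rv(tgt(90,65)))
cap('side','s3');cap('scene','sc3')
crop('s3',150,100,430,300,2.8)
E
```

```text
[-19.80032821  37.48764058 114.16696764  61.34732022  76.85847684
 -62.39285154] [0.48022339 0.1131393  0.16869398] [-114.94814001    0.22748117   -0.3826744 ] 8.4167 0.05516218351720035
to b90 tau65 [-0.1 -0.2  0.4]
```

View pics/s3_c.png

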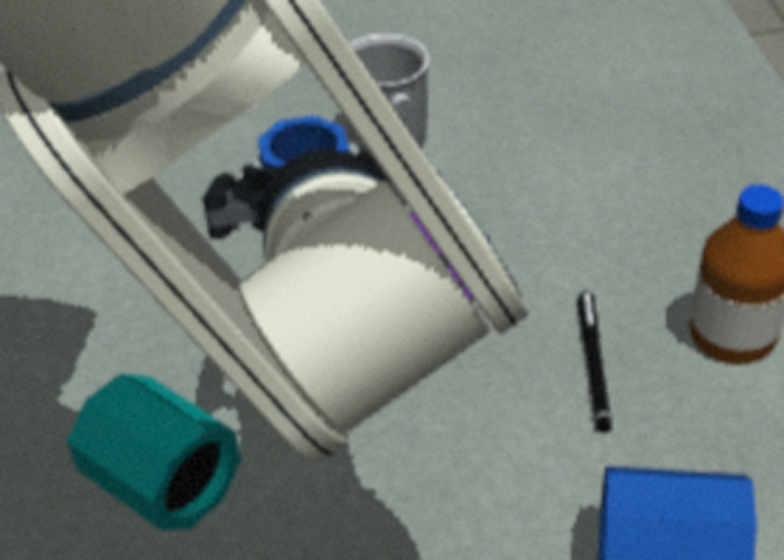

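The side crop shows the adapter upright in the fingers, bore up at (303,140), but the fork of the arm is low near the turquoise piece. I'll move 11 cm in +y before lowering.

>>> {"name": "apply_moves", "arguments": {
  "increments": [
    [5,0,2.8,0,0,0,0],
    [5,0,5.6,0,0,0,0],
    [5,0,8.4,0,0,0,0],
    [5,0,11,0,0,0,0],
    [5,0,11,-2.5,0,0,0],
    [5,0,11,-5,0,0,0],
    [5,0,11,-7,0,0,0],
    [5,0,11,-7,0,0,0],
    [5,0,11,-7,0,0,0]
  ]
}}

```text
time: 9.27
tcp_pos: [0.4798, 0.2239, 0.0991]
ee_rot: [-114.8, 0.2, -0.3]
wrist_force: [0.9, 0.5, -2.0]
opening: 0.0551
```

```bash
python3 - <<'E'
from h import *
s=manip.state();print(s['q'],s['tcp_pos'],s['ee_rot'],s['time'],s['opening'])
print('to b90 tau65',rv(tgt(90,65)))
cap('side','s4');cap('scene','sc4')
a=cv2.resize(cv2.imread('pics/s4.png')[60:360,100:400],(400,400));b=cv2.resize(cv2.imread('pics/sc4.png')[100:300,250:450],(400,400))
cv2.imwrite('pics/c4.png',np.hstack([a,b]))
E
```

```text
[ -7.30092988  45.1627696  116.14519275  75.04259549  68.84081021
 -69.80427167] [0.47982929 0.22393453 0.09914043] [-114.77556084    0.23362031   -0.30251012] 9.2667 0.05513371214679594
to b90 tau65 [-0.2 -0.2  0.3]
```

View pics/c4.png

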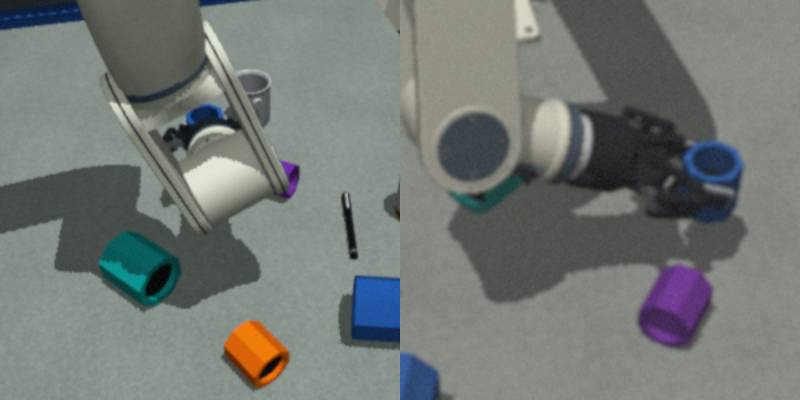

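```bash
python3 - <<'E'
from h import *
for L in(.2,.25,.3,.35):
    w=np.array([.48,.224-.906*L,.099+.423*L]);print(L,w.round(3),np.round(w2px('sc4',w)),np.round(w2px('s4',w)))
for p in [(445,130)]:pass
# fork tip in side view crop (205,230)-> full
u,v=100+205*.75,60+230*.75
for z in(.08,.12,.16,.2):print(z,px2w('s4',u,v,z).round(3))
# turquoise extents
for u,v in[(276,183),(313,175),(283,203),(300,162)]:print(px2w('scene0',u,v,.035).round(3))
E
```

```text
0.2 [0.48  0.043 0.184] [325. 170.] [264. 177.]
0.25 [ 0.48  -0.003  0.205] [302. 165.] [267. 184.]
0.3 [ 0.48  -0.048  0.226] [277. 159.] [271. 193.]
0.35 [ 0.48  -0.093  0.247] [252. 154.] [275. 202.]
0.08 [0.447 0.012 0.08 ]
0.12 [ 0.446 -0.025  0.12 ]
0.16 [ 0.444 -0.063  0.16 ]
0.2 [ 0.443 -0.101  0.2  ]
[ 0.346 -0.038  0.035]
[0.337 0.047 0.035]
[ 0.409 -0.033  0.035]
[0.29  0.026 0.035]
```

>>> {"name": "apply_moves", "arguments": {
  "increments": [
    [5,0.5,0.5,0,0,0,0],
    [5,1,1,0,0,0,0],
    [5,1,1,-1.5,0,0,0],
    [5,1,1,-3,0,0,0],
    [5,1,1,-4.5,0,0,0],
    [5,1,1,-5.5,0,0,0],
    [5,1,1,-5.5,0,0,0],
    [5,1,1,-5.5,0,0,0]
  ]
}}

```text
time: 10.03
tcp_pos: [0.4903, 0.2336, 0.0439]
ee_rot: [-114.7, 0.2, -0.4]
wrist_force: [0.1, 0.2, -1.9]
opening: 0.0554
```

>>> {"name": "apply_moves", "arguments": {
  "increments": [
    [5,0,0,-0.2,0,0,0],
    [5,0,0,-0.4,0,0,0],
    [5,0,0,-0.6,0,0,0],
    [5,0,0,-0.6,0,0,0],
    [5,0,0,-0.6,0,0,0]
  ]
}}

```text
time: 10.45
tcp_pos: [0.4899, 0.2336, 0.0382]
ee_rot: [-114.7, 0.2, -0.3]
wrist_force: [-1.5, 1.8, 0.9]
opening: 0.055
```

>>> {"name": "apply_moves", "arguments": {
  "increments": [
    [5,0,0,-0.1,0,0,0],
    [5,0,0,-0.2,0,0,0],
    [5,0,0,-0.3,0,0,0],
    [5,0,0,-0.3,0,0,0]
  ]
}}

```text
time: 10.78
tcp_pos: [0.4889, 0.2344, 0.0366]
ee_rot: [-114.5, 0.1, -0.2]
wrist_force: [-4.6, 5.7, 10.8]
opening: 0.0552
```

>>> {"name": "apply_moves", "arguments": {
  "increments": [
    [5,0,0,0.15,0,0,0],
    [5,0,0,0.15,0,0,0],
    [5.8,0,0,0.15,0,0,0],
    [6.2,0,0,0.15,0,0,0],
    [6.8,0,0,0.15,0,0,0],
    [7.2,0,0,0.15,0,0,0],
    [7.2,0,0,0.15,0,0,0],
    [7.2,0,0,0.15,0,0,0],
    [7.2,0,0,0.15,0,0,0]
  ]
}}

```text
time: 11.53
tcp_pos: [0.4896, 0.2336, 0.037]
ee_rot: [-114.7, 0.2, -0.3]
wrist_force: [-4.4, 1.4, 6.9]
opening: 0.0721
```

```bash
python3 - <<'E'
from h import *
s=manip.state();print(s['q'],s['tcp_pos'],s['opening'],s['wrist_force'])
cap('side','s5');cap('scene','sc5');cap('wrist','w5')
a=cv2.resize(cv2.imread('pics/w5.png'),(400,300));b=cv2.resize(cv2.imread('pics/sc5.png')[100:250,300:500],(400,300))
cv2.imwrite('pics/c5.png',np.hstack([a,b]))
E
```

```text
[ -6.06144211  52.92111916 113.23212633  78.15655166  67.48155823
 -74.85824465] [0.48963464 0.2336348  0.03695993] 0.0721388067392393 [-4.36735198  1.36875101  6.85955895]
```

View pics/c5.png

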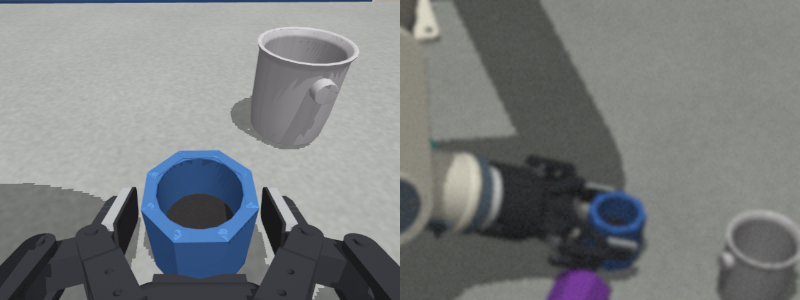

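The adapter stands bore up at left (200,200), clear between the fingers, with the cushion visible deep inside. I'll back out along the tool axis.

>>> {"name": "apply_moves", "arguments": {
  "increments": [
    [7.4,0,-1.0,0.6,0,0,0],
    [7.6,0,-2.6,1.5,0,0,0],
    [8,0,-5,3,0,0,0],
    [8,0,-7.5,5,0,0,0],
    [8,0,-10,8,0,0,0],
    [8,0,-10,11,0,0,0],
    [8,0,-10,14,0,0,0],
    [8,0,-10,17,0,0,0],
    [8,0,-10,17,0,0,0],
    [8,0,-10,17,0,0,0]
  ]
}}

```text
time: 12.52
tcp_pos: [0.4911, 0.1324, 0.2075]
ee_rot: [-114.9, -0.0, -0.5]
wrist_force: [-0.4, -0.6, -0.3]
opening: 0.0801
```

```bash
python3 - <<'E'
from h import *
s=manip.state();print(s['q'],s['tcp_pos'],s['opening'],s['wrist_force'])
for b in(90,-90): print(b,rv(tgt(b,0)))
cap('side','s6');cap('scene','sc6')
from scipy.optimize import least_squares
# rim octagon fit: dark+blue top silhouettes -> fit upright prism
from fit import blue
def V(x,y,a):
    r=.028/np.cos(np.pi/8);return np.array([[x+r*np.cos(t),y+r*np.sin(t),z] for z in(0,.062) for t in a+np.pi/8+np.arange(8)*np.pi/4])
from scipy.optimize import minimize
for vs in (['sc6'],['s6'],['sc6','s6']):
    Ms=[]
    for fn in vs:
        u,v=map(int,w2px(fn,(.4895,.219,.03)));m=blue(fn,(u-35,v-40,u+35,v+35));Ms.append((fn,cv2.resize(m,None,fx=4,fy=4,interpolation=0)))
    def cost(p):
        c=0
        for fn,M in Ms:
            P=np.array([w2px(fn,q) for q in V(p[0],p[1],p[2])]);r=np.zeros_like(M);cv2.fillConvexPoly(r,cv2.convexHull(((P+.5)*64).astype(np.int32)),1,shift=4);c+=(r!=M).sum()/M.sum()
        return c
    x0=np.array([.4895,.219,0]);r=minimize(cost,x0,method='Nelder-Mead',options=dict(initial_simplex=x0+np.array([[0,0,0],[.006,0,0],[0,.006,0],[0,0,.15]])));print(vs,r.x,r.fun)
E
```

```text
[-17.39628782  33.32299586 113.65992245  62.55614757  77.94407011
 -57.82945322] [0.49111173 0.1323566  0.20745917] 0.0800698108423518 [-0.37501098 -0.63587406 -0.28089564]
90 [-65.1   0.3   0.4]
-90 [   0.4   96.7 -151.4]
['sc6'] [0.48939361 0.21883996 0.38671893] 0.270211038961039
['s6'] [ 0.45442272  0.33129481 -0.1905337 ] 2.8601051401869158
['sc6', 's6'] [ 0.48989378  0.22106397 -0.08239934] 5.48942453574463
```

>>> {"name": "apply_moves", "arguments": {
  "increments": [
    [8,0,0.9,0,-6.5,0,0],
    [8,0,1.8,0,-13,0,0],
    [8,0,2.7,0,-19.5,0,0],
    [8,0,3.6,0,-26,0,0],
    [8,0,4.5,0,-32.5,0,0],
    [8,0,5.4,0,-39,0,0],
    [8,0,6.3,0,-45.5,0,0],
    [8,0,7.2,0,-52,0,0],
    [8,0,8,0,-58.5,0,0],
    [8,0,8.7,0,-65,0.3,0.4]
  ]
}}

```text
time: 13.45
tcp_pos: [0.4901, 0.2207, 0.2056]
ee_rot: [179.9, 0.1, -0.2]
wrist_force: [0.0, -1.2, -0.5]
opening: 0.0798
```

>>> {"name": "apply_moves", "arguments": {
  "increments": [
    [0,0,0,0,0,0,0],
    [0,0,0,0,0,0,0],
    [0,0,0,0,0,0,0],
    [0,0,0,0,0,0,0],
    [0,0,0,0,0,0,0],
    [0,0,0,0,0,0,0],
    [0,0,0,0,0,0,0],
    [0,0,0,0,0,0,0]
  ]
}}

```text
time: 14.12
tcp_pos: [0.4902, 0.2197, 0.2063]
ee_rot: [-179.7, 0.2, -0.2]
wrist_force: [0.4, 0.0, 0.6]
opening: -0.0002
```

```bash
python3 - <<'E'
from fit import *
s=manip.state();print(s['q'],s['tcp_pos'],s['ee_rot'],s['opening'],s['wrist_force'])
cap('wrist','w7')
m=blue('w7',(0,0,640,480));ys,xs=np.nonzero(m);print(m.sum(),xs.min(),xs.max(),ys.min(),ys.max())
print(w2px('w7',(.4895,.219,.062)),w2px('w7',(.4895,.219,.03)),w2px('w7',(.4895,.219+.022,.062)),w2px('w7',(.4895+.022,.219,.062)))
E
```

```text
[ 22.70123546  18.79968584 105.64950216   0.3714808   55.63366509
  22.72018004] [0.49023498 0.21972763 0.20625925] [-179.74965395    0.19525594   -0.22843447] -0.00020161429724563926 [0.38947776 0.00786566 0.60437051]
51831 0 639 313 479
(np.float64(318.22906794683126), np.float64(211.13600243661796)) (np.float64(318.420077281688), np.float64(200.33997003284895)) (np.float64(318.08283841102195), np.float64(180.60367606199702)) (np.float64(349.1587516455465), np.float64(211.03848010890783))
```

View pics/w7.png

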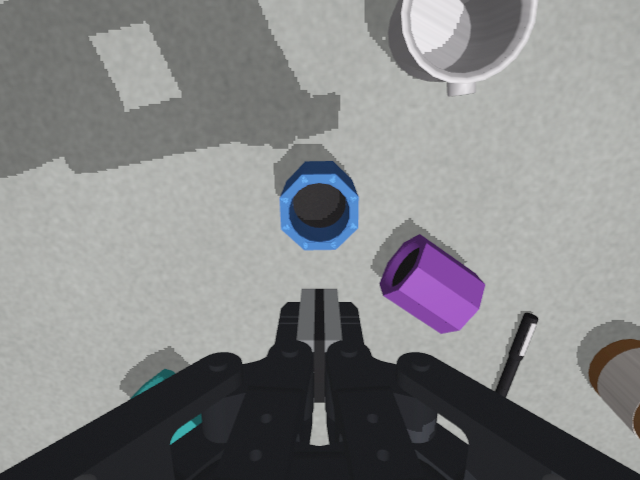

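The wrist view shows the bore rim centred at (319,211). Prediction was (318,211), so the adapter is at (0.490, 0.219). Next I lower the closed fingers into the bore.

>>> {"name": "apply_moves", "arguments": {
  "increments": [
    [0,0,0,-3,0,0,0],
    [0,0,0,-6,0,0,0],
    [0,0,0,-9,0,0,0],
    [0,0,0,-12,0,0,0],
    [0,0,-0.05,-14,0,0,0],
    [0,0,-0.05,-15.5,0,0,0],
    [0,0,-0.05,-16.5,0,0,0],
    [0,0,-0.05,-16.8,0,0,0],
    [0,0,-0.05,-16.8,0,0,0]
  ]
}}

```text
time: 14.92
tcp_pos: [0.4899, 0.2198, 0.0378]
ee_rot: [-179.8, 0.2, -0.2]
wrist_force: [0.2, -1.0, 0.6]
opening: 0.0002
```

>>> {"name": "apply_moves", "arguments": {
  "increments": [
    [0,0,0,-0.3,0,0,0],
    [0,0,0,-0.6,0,0,0],
    [0,0,0,-0.9,0,0,0],
    [0,0,0,-0.9,0,0,0],
    [0,0,0,-0.9,0,0,0]
  ]
}}

```text
time: 15.33
tcp_pos: [0.4904, 0.22, 0.0295]
ee_rot: [-179.7, 0.2, -0.2]
wrist_force: [-0.4, 0.3, 0.8]
opening: -0.0001
```

>>> {"name": "apply_moves", "arguments": {
  "increments": [
    [0,0,0,-0.1,0,0,0],
    [0,0,0,-0.2,0,0,0],
    [0,0,0,-0.3,0,0,0],
    [0,0,0,-0.3,0,0,0],
    [0,0,0,-0.3,0,0,0]
  ]
}}

```text
time: 15.75
tcp_pos: [0.4905, 0.22, 0.0265]
ee_rot: [-179.7, 0.2, -0.2]
wrist_force: [0.9, 0.1, 5.4]
opening: -0.0002
```

The push gives 5.4 N at TCP z = 26.5 mm, about 3.5 mm below the cushion's rest height of 30 mm. It gives as a spring should. Now out, open and grasp from above.

>>> {"name": "apply_moves", "arguments": {
  "increments": [
    [0,0,0,2,0,0,0],
    [0,0,0,5,0,0,0],
    [0,0,0,8,0,0,0],
    [8,0,-0.1,8,0,0,0],
    [8,0,-0.1,8,0,0,0],
    [8,0,-0.1,8,0,0,0],
    [8,0,-0.1,8,0,0,0],
    [8,0,-0.1,8,0,0,0],
    [8,0,-0.1,8,0,0,0],
    [8,0,-0.1,8,0,0,0]
  ]
}}

```text
time: 16.58
tcp_pos: [0.4897, 0.2187, 0.1054]
ee_rot: [-179.8, 0.3, -0.2]
wrist_force: [-0.7, -0.6, -0.3]
opening: 0.0798
```

>>> {"name": "apply_moves", "arguments": {
  "increments": [
    [8,0,0,-2,0,0,0],
    [8,0,0,-4,0,0,0],
    [8,0,0,-6,0,0,0],
    [8,0,0,-8.2,0,0,0],
    [8,0,0,-8.2,0,0,0],
    [5,0,0,-8.2,0,0,0],
    [5,0,0,-8.2,0,0,0],
    [5,0,0,-8.2,0,0,0],
    [5,0,0,-8.2,0,0,0],
    [5,0,0,-8.2,0,0,0]
  ]
}}

```text
time: 17.42
tcp_pos: [0.4906, 0.2191, 0.0251]
ee_rot: [-179.7, 0.1, -0.2]
wrist_force: [-0.1, 1.1, -2.1]
opening: 0.0554
```

>>> {"name": "apply_moves", "arguments": {
  "increments": [
    [5,0,0,0,0,0,0],
    [5,0,0,0,0,0,0],
    [5,0,0,0,0,0,0],
    [5,0,0,0,0,0,0]
  ]
}}

```text
time: 17.75
tcp_pos: [0.4906, 0.2191, 0.0251]
ee_rot: [-179.7, 0.1, -0.2]
wrist_force: [-0.7, -0.6, 6.8]
opening: 0.055
```

Gripped at 55 mm opening. Lifting.

>>> {"name": "apply_moves", "arguments": {
  "increments": [
    [5,0,0,1,0,0,0],
    [5,0,0,3,0,0,0],
    [5,0,0,5.5,0,0,0],
    [5,0,0,8,0,0,0],
    [5,0,0,10.5,0,0,0],
    [5,0,0,13,0,0,0],
    [5,0,0,15,0,0,0],
    [5,0,0,16,0,0,0],
    [5,0,0,16,0,0,0],
    [5,0,0,16,0,0,0]
  ]
}}

```text
time: 18.58
tcp_pos: [0.4899, 0.2188, 0.1842]
ee_rot: [-179.8, 0.2, -0.2]
wrist_force: [0.1, -0.3, -1.9]
opening: 0.0553
```

>>> {"name": "apply_moves", "arguments": {
  "increments": [
    [5,0,0,0,0,0,0],
    [5,0,0,0,0,0,0],
    [5,0,0,0,0,0,0],
    [5,0,0,0,0,0,0],
    [5,0,0,0,0,0,0],
    [5,0,0,0,0,0,0]
  ]
}}

```text
time: 19.08
tcp_pos: [0.49, 0.2188, 0.1838]
ee_rot: [-179.8, 0.2, -0.2]
wrist_force: [-0.4, -0.6, -1.8]
opening: 0.0553
```

```bash
python3 - <<'E'
from h import *
s=manip.state();print(s['time'],s['tcp_pos'],s['ee_rot'],s['opening'],s['wrist_force'],abs(s['qvel']).max())
a=cap('side','s9');b=cap('scene','sc9')
cv2.imwrite('pics/c9.png',cv2.resize(np.hstack([a[:,150:550],b[:,60:560]]),(800,427)))
a0=cv2.imread('pics/side0.png');b0=cv2.imread('pics/scene0.png')
for n,i0,i1,(x0,y0,x1,y1) in[('marker',a0,a,(350,198,375,260)),('bottle',a0,a,(395,165,440,232)),('rack',a0,a,(315,400,480,478)),('bucket',a0,a,(268,108,306,160)),('bucket',b0,b,(450,200,510,262)),('bottle',b0,b,(335,305,390,375)),('marker',b0,b,(305,298,382,312)),('rack',b0,b,(75,235,145,355))]:
    r=cv2.matchTemplate(i1[y0-8:y1+8,x0-8:x1+8] if y1+8<480 else np.pad(i1,((0,20),(0,0),(0,0)),'edge')[y0-8:y1+8,x0-8:x1+8],i0[y0:y1,x0:x1],cv2.TM_CCOEFF_NORMED);_,v,_,l=cv2.minMaxLoc(r);print(n,round(v,2),l[0]-8,l[1]-8)
E
```

```text
19.0833 [0.48996227 0.21884745 0.18377428] [-1.79779688e+02  2.33165886e-01 -1.56229147e-01] 0.05528274834613495 [-0.38304334 -0.56085823 -1.78903076] 0.19417561347672016
marker 1.0 0 0
bottle 1.0 0 0
rack 1.0 0 0
bucket 0.86 1 0
bucket 0.95 0 0
bottle 0.99 0 0
marker 0.99 0 0
rack 1.0 0 0
```

View pics/c9.png

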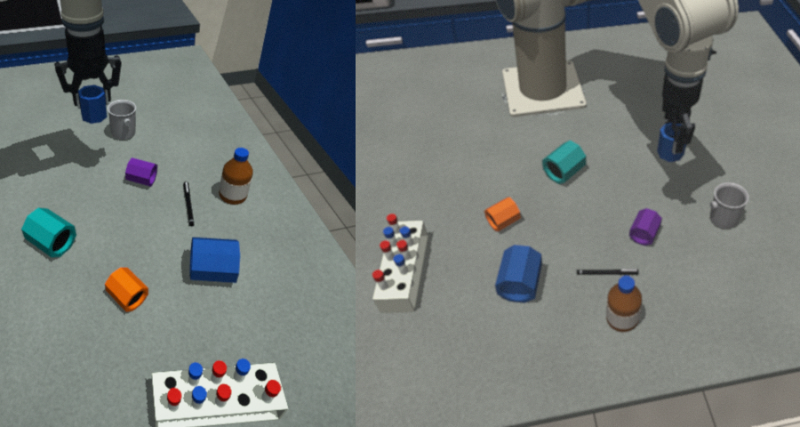

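The adapter hangs level in the fingers at left (93,103) and right (671,142). Its foot is about 0.158 m up, the weight reads about 1.8 N, and the bystanders have not moved. Handing in.

```bash
python3 -c "
from rig import manip
print(manip.finish_job()); s=manip.state(); print(s['time'],s['tcp_pos'],s['opening'])"
```

```text
the job is handed in; nothing more can be done
None
the job is handed in; nothing more can be done
```

The adapter was stood up bore-up, its cushion was pressed, and I handed in with it still in the gripper. No verdict was reported.

**What I did**
- **Standing it up:** I took the smaller blue adapter and told the bore from the shallow recess by the depth of the dark floor, then confirmed it in the wrist camera. I stood it on its foot at about (0.49, 0.22).
- **Pressing the cushion:** With the fingers shut I pushed down into the bore. It gave 5.4 N with the fingertips about 3.5 mm below the cushion's rest height.
- **Picking it up:** I gripped it across two flats from above and lifted it. I handed in at about 19 s of the 67 s allowed.

**Last checks**
- **Hold:** The tool is within about 0.3° of vertical, the foot is about 0.16 m above the bench, and the fingers are 55 mm open. The wrist reads about 1.8 N, in line with the adapter's weight.
- **Bystanders:** The marker, bottle and rack match their starting pictures with no shift. The bucket shows 0 to 1 pixel, with a slightly weaker match because of changed shadow.

**What failed or disagreed**
- **First tilt:** It ran into a joint 5 limit, so I set the adapter down with the tool pointing sideways instead.
- **Contact on release:** About 8 N stayed on the wrist just after I let go of the standing adapter. It vanished when I backed off, and I did not find its source.
- **Side-camera position fit:** The fit of the standing adapter's position from the side camera failed. The scene and wrist cameras agreed to about 1 mm.

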